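# Torque-check the wing plugs of a reagent manifold and flag the loose one

## Task

One of the three wing plugs on the manifold is loose. Find it by trying the plugs gently clockwise, without forcing the tight ones round; screw the loose one in until it seats firmly (no further), then slide the black tally in front of that port fully to the right to flag it, leaving the other two tallies and the things around as they are.

Things in the scene. Friction and masses are not known exactly. Their poses are not given: they have to be found in the camera images.
- manifold: fixed aluminium three-port reagent manifold on the worktop: main body 60 mm (x) by 270 mm (y) by 50 mm high, with a 36 mm high ledge along its front (54 mm deep, x = -84 to -30 mm). Origin under the centre of the main body; y runs along it to the left, x away from the robot. Its ports stand at y = +90 (left), 0 (middle) and -90 mm (right), at x = 0.
- wing_a (a point): one of three identical grey wing plugs, one in each port (which is where changes). Wing 41 mm long, 9 mm thick, 28 mm high, rounded ends, on a 24 mm round hub 10 mm high and a 29 mm collar. Point: the wing's centre on the vertical turning axis, 14 mm below its top edge, 84 mm above the worktop. x runs along the wing, y across its thickness, z up; turns with the plug, which never rises or sinks.
- wing_b (a point): another such plug; same point and axes as wing_a. How the plugs feel: clockwise from above screws in. Two of the three are tight and stand still up to 0.7 N m. One is loose: it turns with under 0.15 N m and stays where left, with 0.5 to 1.1 rad to go to a firm stop that cannot be seen; at the stop it holds up to 0.7 N m, beyond which the thread strips.
- wing_c (a point): another such plug, the same to look at; same point and axes as wing_a, any of the three may be the loose one.
- knob_left (a point): centre of the black knob of the left tally slide, on the low ledge in front of the left port (60 mm toward the robot from the line of the ports). Knob 16 mm (x) by 10 mm (y) by 21 mm high; this point is 10 mm below its top and 13 mm above the ledge, 49 mm above the worktop. Axes as the manifold's.
- tally_left (a joint): tally slide of the left port, read in m along the manifold: 0 = at the left end of its slot (not flagged), 0.025 = at the right end (flagged). It slides along the manifold's -y (to the right) with about 1.5 N of friction and stays where it is left.
- knob_middle (a point): centre of the black knob of the middle tally slide, on the low ledge in front of the middle port (60 mm toward the robot from the line of the ports). Knob 16 mm (x) by 10 mm (y) by 21 mm high; this point is 10 mm below its top and 13 mm above the ledge, 49 mm above the worktop. Axes as the manifold's.
- tally_middle (a joint): tally slide of the middle port, read in m along the manifold: 0 = at the left end of its slot (not flagged), 0.025 = at the right end (flagged). It slides along the manifold's -y (to the right) with about 1.5 N of friction and stays where it is left.
- knob_right (a point): centre of the black knob of the right tally slide, on the low ledge in front of the right port (60 mm toward the robot from the line of the ports). Knob 16 mm (x) by 10 mm (y) by 21 mm high; this point is 10 mm below its top and 13 mm above the ledge, 49 mm above the worktop. Axes as the manifold's.
- tally_right (a joint): tally slide of the right port, read in m along the manifold: 0 = at the left end of its slot (not flagged), 0.025 = at the right end (flagged). It slides along the manifold's -y (to the right) with about 1.5 N of friction and stays where it is left.
- bottle_brown: brown reagent bottle with white cap, 44 mm wide, 90 mm high, behind the manifold; origin under its centre. Bystander.
- beaker: white plastic beaker, 51 mm wide, 52 mm high, right of the manifold; origin under its centre. Bystander.
- tape: roll of masking tape lying flat, 66 mm wide, 18 mm high, right of the manifold; origin under its centre. Bystander.
- timer: white bench timer standing on edge, 21x62x54 mm, left of the manifold; origin under its centre. Bystander.

How it is judged:
On the way, in this order (a step that is already met when the one before it is completed fails the run):
1. the loose plug is screwed in to its stop (horizontal distance between loose_plug_c2 and loose_sleeve_c1 below 0.0037 m), for 0.2 s.
2. the tally of the loose plug's port, and no other, is at the right (((y of loose_plug_c0 in the frame of manifold between 0.045 and 0.135 m and value of joint tally_left above 0.02 m and value of joint each of tally_middle, tally_right below 0.008 m) or (y of loose_plug_c0 in the frame of manifold between -0.045 and 0.045 m and value of joint each of tally_left, tally_right below 0.008 m and value of joint tally_middle above 0.02 m) or (y of loose_plug_c0 in the frame of manifold between -0.135 and -0.045 m and value of joint each of tally_left, tally_middle below 0.008 m and value of joint tally_right above 0.02 m))), for 0.2 s.
At the end, for the whole second after the job is handed in: The loose plug is within about 0.17 rad of its stop; the tally slide of its port is at least 20 mm along its 25 mm slot and at rest, and the other two are within 8 mm of the left end (horizontal distance between loose_plug_c2 and loose_sleeve_c1 below 0.0037 m and ((y of loose_plug_c0 in the frame of manifold between 0.045 and 0.135 m and value of joint tally_left above 0.02 m and value of joint each of tally_middle, tally_right below 0.008 m) or (y of loose_plug_c0 in the frame of manifold between -0.045 and 0.045 m and value of joint each of tally_left, tally_right below 0.008 m and value of joint tally_middle above 0.02 m) or (y of loose_plug_c0 in the frame of manifold between -0.135 and -0.045 m and value of joint each of tally_left, tally_middle below 0.008 m and value of joint tally_right above 0.02 m)) and velocity of joint each of tally_left, tally_middle, tally_right below 0.01 m/s); the robot touches nothing.
It fails at once if a tight plug is forced round by more than 0.15 rad (distance of any of tight_plug_1_c2, tight_plug_2_c2 from where it was at the start of the episode above 0.0024 m).
It fails at once if the loose plug is forced more than 0.15 rad past its stop (distance of loose_sleeve_c1 from where it was at the start of the episode above 0.002 m).
It fails at once if a bystander (bottle, beaker, tape, timer) is moved by more than 15 mm (distance of any of bottle_brown, beaker, tape, timer from where it was at the start of the episode above 0.015 m).
It also fails if it takes over 72 s, if anything falls off the work surface, if the arm or the gripper's body presses on something with over 40 N, if the wrist force passes 120 N, or if a joint passes its speed limit or range.

## Robot

A 7-joint arm with a two-finger parallel gripper is mounted at the origin on a cart in front of the work surface, level with it; the furniture and walls round the work are solid. World frame = base frame: x ahead of the robot, y to its left, z up, the work surface at z = 0. Lengths are in m, angles in rad, forces in N, time in s.
With the tool pointing down it reaches from about 0.4 to 0.85 m from the base axis. Payload 4.5 kg.
Tool frame: the origin (TCP) lies on the centre line of the jaws, within the pads' length; the fingertips stand 19 mm ahead of it and the grasp point (between the pads) is the TCP; x points along the fingers, y is the direction in which the jaws open and shut, and the axes are right-handed (so a half turn about x gives the same grasp; the last joint's range is limited). The gripper opens to 85 mm and grips with 20 to 120 N. Pads are 22 mm wide; open, the fingers measure 114 mm over their backs; the gripper's body (76 mm by 85 mm) begins 54 mm behind the grasp point. The pads swing forward as they close: fully open they stand 13 mm farther back than shut.
Start: joints at [1.219, 0.689, -0.195, 1.565, 0.157, 0.902, -0.215], TCP at [0.235, -0.579, 0.25] pointing down, gripper open.
Joint ranges: [-3.01, 3.01], [-0.46, 2.08], [-1.47, 1.51], [0.13, 2.56], [-1, 4.14], [0.04, 2.09], [-2.66, 2.66]. Speed limits (rad/s): [2.57, 2.57, 3.14, 3.14, 3.14, 3.14, 3.14].

## Interface

Orientations are given as a unit quaternion [x, y, z, w].
In Python, from bench import get_state, read_camera, hand_in gives the robot as it stands.
- The arm moves only by the tool carry_out, never from a script. Its argument "increments" is a list of rows, each a list of 2 entries, a list of its own where there are three numbers: the shift along the tool's x, y, z in m, then the turn, a rotation vector about the tool's x, y, z in degrees. A call has 1 to 12 rows; each row is the pose to reach, as a shift and turn from the pose commanded when the call began, along the tool's axes at that moment; what a row does not reach only later rows make up. A row lasts 1/12 s, in which the tool goes at most 41.7 mm and 7.16 degrees, less where a joint would pass 70% of its speed; a pose out of reach is approached as far as the arm can. A call with a gripper value outside its range is refused whole. "claw" is the opening, from 0 (shut) to 1 (fully open), set as the call begins (left out, the last holds). The fingers move at their own pace and stop on an object; the grip force is fixed at half the most. Time passes only in rows, so rows that repeat a pose let the fingers close. It gives the time, the measured TCP pose, the force and the opening at its end, in the units of the state.
- get_state(): the state, without advancing time (a new reading comes with each control period).
- read_camera(name): name is "side" or "top" or "wrist"; returns a dict with "color" (420x560x3 uint8, red, green, blue), "intrinsics" (3x3 intrinsics, pixels), "extrinsics" (4x4, takes a point from camera to world coordinates). Camera axes: x right, y down, z forward; pixel columns grow to the right and rows downward; lengths in m; the calibration is good to about 2 mm. A picture is of the moment at which its call begins. There is no depth.
- hand_in(): hands the job in, once; it reports no verdict.
The state is a dict: "t": time; "q": joint angles; "qvel": joint speeds; "joint_torque": joint torques, N m; "eef_pos": TCP position; "tool_rot": TCP orientation; "force": force on the tool from outside, world axes, zero at the start; "moment": the same for the moment, N m; "gripper_width": opening from 0.0 (shut) to 1.0 (fully open).
Only numpy, scipy, OpenCV 4.12 (cv2) and the standard library are available. Lean on these libraries where they do the work, as an engineer would, in place of code of your own. Each camera call takes 0.05 s, during which the arm holds its last target.

## Working session

There is one attempt and no reset: what is moved stays moved. The work goes in short steps, Python scripts to look and compute and a tool call to move; the robot and the scene stay as the last step left them, time stands still between calls to the robot, and variables do not carry over. Pictures are saved under pics/ and viewed, and the job is handed in when it is done.

Besides the shell and the picture viewer there is one more tool, called after "Request:" as a command line: name --argument value ..., lists and objects as JSON in quotes. carry_out: Moves the arm, as the interface text tells. Its arguments: {"type":"object","properties":{"increments":{"type":"array","items":{"type":"array"}},"claw":{"type":"number"}},"required":["increments"]}

```bash
ls; mkdir -p pics
python3 - <<'E'
from bench import *
import cv2,json
s=get_state()
for k,v in s.items(): print(k,v)
for n in ["top","side","wrist"]:
    r=read_camera(n); cv2.imwrite(f"pics/{n}0.png",r["color"][:,:,::-1]); print(n,r["intrinsics"],r["extrinsics"])
E
```

```text
pics
t 0.0
q [ 1.21882371  0.68999061 -0.19454698  1.56635015  0.15731802  0.90249722
 -0.21513222]
qvel [ 0.00018982 -0.00045553 -0.00181443  0.00052102  0.00151513 -0.00054935
 -0.00025686]
joint_torque [-2.45650281e-04 -5.39604163e+01 -1.26651283e+00 -1.58545196e+01
  9.13901516e-03  9.50848509e-03  9.32499091e-06]
eef_pos [ 0.23490769 -0.57850965  0.24947909]
tool_rot [-0.69381805 -0.13620964  0.69415625 -0.1349465 ]
force [ 0.22606917  0.69913306 -0.31924836]
moment [-0.03011495  0.00586913 -0.00832051]
gripper_width 0.997818933324844
top [[434.4889347    0.         279.92454767]
 [  0.         434.4889347  209.12887083]
 [  0.           0.           1.        ]] [[ 0.01390423 -0.99249672  0.12147811  0.44885126]
 [-0.99963526 -0.01661055 -0.02129403 -0.06667324]
 [ 0.02315208 -0.12113772 -0.99236568  1.05300586]
 [ 0.          0.          0.          1.        ]]
side [[533.91973043   0.         282.76157767]
 [  0.         533.91973043 212.08556863]
 [  0.           0.           1.        ]] [[-0.61339396 -0.50589801  0.60647758 -0.23197216]
 [-0.78977192  0.39013343 -0.47334577  0.54194356]
 [ 0.00285751 -0.7693264  -0.63884953  0.91416736]
 [ 0.          0.          0.          1.        ]]
wrist [[310.58084307   0.         275.33550507]
 [  0.         310.58084307 210.4482268 ]
 [  0.           0.           1.        ]] [[ 0.37650623 -0.89510072 -0.23882579  0.29679769]
 [-0.92641326 -0.36412372 -0.09577257 -0.55421503]
 [-0.00123604  0.25731035 -0.96632803  0.37287265]
 [ 0.          0.          0.          1.        ]]
```

View pics/top0.png

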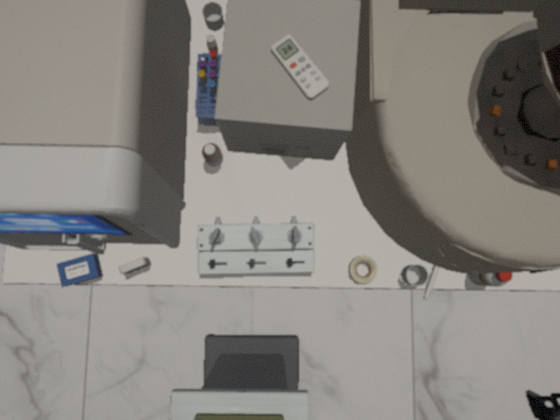

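View pics/side0.png

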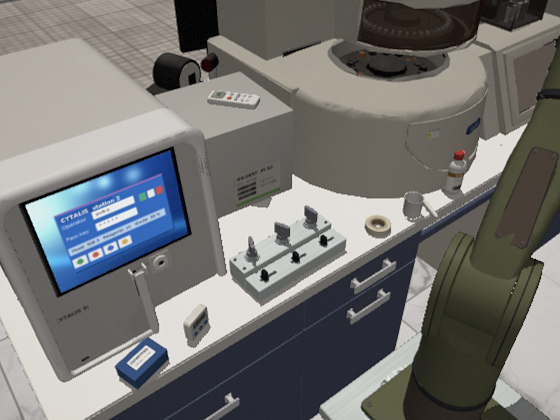

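Run:
```python
import cv2
a=cv2.imread("pics/top0.png")[205:285,185:325]; cv2.imwrite("pics/topz.png",cv2.resize(a,None,fx=5.7,fy=5.7,interpolation=cv2.INTER_CUBIC))
a=cv2.imread("pics/side0.png")[195:305,220:355]; cv2.imwrite("pics/sidez.png",cv2.resize(a,None,fx=5.4,fy=5.4,interpolation=cv2.INTER_CUBIC))
```

```text
(no output)
```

View pics/topz.png

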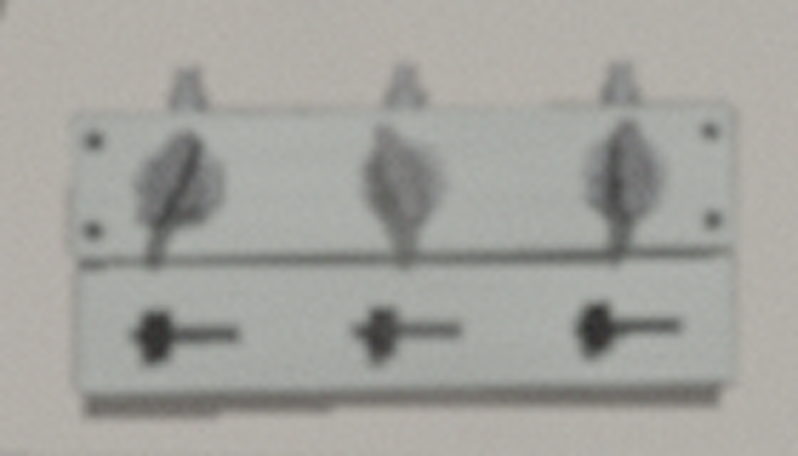

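View pics/sidez.png

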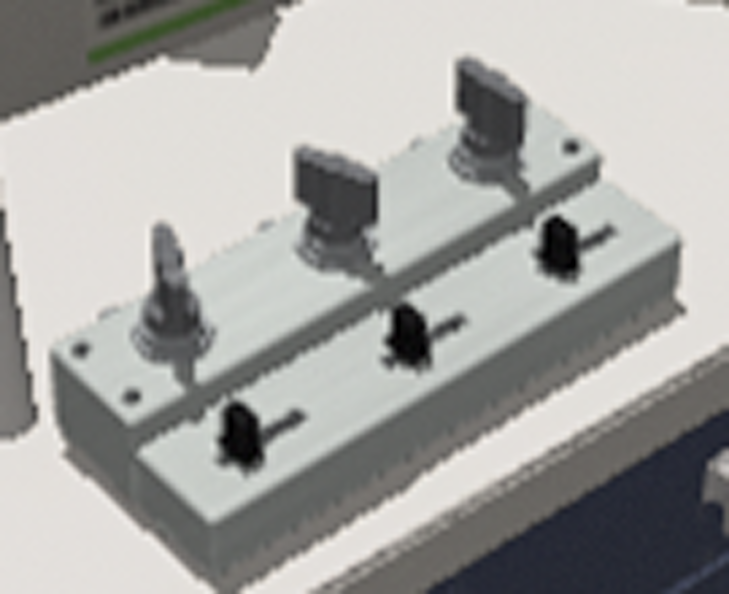

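```bash
cat > h.py <<'E'
import numpy as np
from bench import *
def ray(cam,u,v,z):
    K,E=np.array(cam["intrinsics"]),np.array(cam["extrinsics"])
    d=E[:3,:3]@np.linalg.solve(K,[u,v,1.]);o=E[:3,3]
    return o+d*(z-o[2])/d[2]
def proj(cam,p):
    K,E=np.array(cam["intrinsics"]),np.array(cam["extrinsics"])
    q=K@(E[:3,:3].T@(np.asarray(p)-E[:3,3]));return q[:2]/q[2]
E
python3 - <<'E'
from h import *
c=read_camera("top")
for n,u,v,z in [("TL",73,112,.05),("TR",733,102,.05),("BL",76,393,.036),("BR",735,384,.036),("colL",180,182,.057),("colM",403,180,.057),("colR",625,177,.057),("kL",155,335,.055),("kM",380,333,.055),("kR",597,328,.055)]:
    print(n,ray(c,185+(u+.5)/5.7-.5,205+(v+.5)/5.7-.5,z).round(4))
E
```

```text
TL [0.5333 0.1017 0.05  ]
TR [ 0.5417 -0.1659  0.05  ]
BL [0.4205 0.0986 0.036 ]
BR [ 0.4277 -0.1686  0.036 ]
colL [0.5053 0.0568 0.057 ]
colM [ 0.5075 -0.0325  0.057 ]
colR [ 0.51   -0.1217  0.057 ]
kL [0.4443 0.065  0.055 ]
kM [ 0.4464 -0.0245  0.055 ]
kR [ 0.4496 -0.1112  0.055 ]
```

Run:
```python
from h import *
from scipy.spatial.transform import Rotation as R
s=get_state(); M=R.from_quat(s["tool_rot"]).as_matrix(); print(M.round(3))
t=np.array([0.45,-0.033,0.25])
print(M.T@(t-s["eef_pos"]))
c=read_camera("wrist");print(M.T@(c["extrinsics"][:3,3]-s["eef_pos"]))
```

```text
[[-0.     0.376 -0.926]
 [ 0.001 -0.926 -0.376]
 [-1.    -0.001  0.   ]]
[ 2.45084344e-04 -4.24713566e-01 -4.04560096e-01]
[-0.1233084   0.00051667 -0.06647187]
```

View pics/wrist0.png

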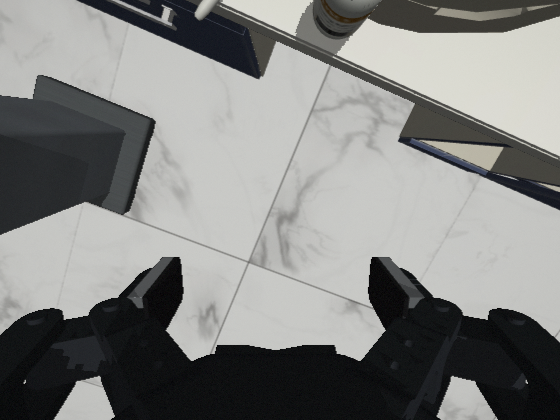

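Request:
carry_out --increments '[[[0, -0.018, -0.016], [1, 0, 0]], [[0, -0.036, -0.032], [2, 0, 0]], [[0, -0.058, -0.052], [3, 0, 0]], [[0, -0.08, -0.071], [4, 0, 0]], [[0, -0.102, -0.091], [5, 0, 0]], [[0, -0.124, -0.111], [6, 0, 0]], [[0, -0.146, -0.13], [7, 0, 0]], [[0, -0.168, -0.15], [8, 0, 0]], [[0, -0.19, -0.17], [9, 0, 0]], [[0, -0.206, -0.184], [10, 0, 0]], [[0, -0.216, -0.193], [10, 0, 0]], [[0, -0.216, -0.193], [10, 0, 0]]]'

```text
t: 1.25
eef_pos: [0.3341, -0.3031, 0.2504]
tool_rot: [0.703, 0.077, -0.703, 0.076]
force: [-1.2, -0.5, -0.1]
gripper_width: 0.997
```

Request:
carry_out --increments '[[[0, -0.02, -0.012], [1, 0, 0]], [[0, -0.044, -0.027], [2, 0, 0]], [[0, -0.068, -0.042], [3, 0, 0]], [[0, -0.092, -0.057], [4, 0, 0]], [[0, -0.116, -0.072], [5, 0, 0]], [[0, -0.14, -0.087], [6, 0, 0]], [[0, -0.164, -0.102], [7, 0, 0]], [[0, -0.188, -0.117], [8, 0, 0]], [[0, -0.212, -0.132], [9, 0, 0]], [[0, -0.232, -0.143], [10, 0, 0]], [[0, -0.244, -0.1506], [10.3, 0, 0]], [[0, -0.244, -0.1506], [10.3, 0, 0]]]' --claw 0.4

```text
t: 2.25
eef_pos: [0.4307, -0.0337, 0.2504]
tool_rot: [0.708, 0.013, -0.706, 0.012]
force: [0.2, 0.1, -0.0]
gripper_width: 0.404
```

Run:
```python
from h import *
import cv2,pickle
s=get_state(); print(s["q"],s["moment"],s["force"])
r=read_camera("wrist"); cv2.imwrite("pics/w1.png",r["color"][:,:,::-1]); pickle.dump(r,open("w1.pkl","wb"))
print(s["eef_pos"])
cv2.imwrite("pics/w1z.png",cv2.resize(r["color"][:,:,::-1][0:300],None,fx=1.4,fy=1.4,interpolation=cv2.INTER_CUBIC))
```

```text
[-0.00801981  0.44560507 -0.02908774  2.12516674  0.02120923  0.5688804
 -1.58666528] [ 0.01655564  0.01918099 -0.05809115] [ 0.18902706  0.07177271 -0.03642662]
[ 0.43071215 -0.03369167  0.2503836 ]
```

View pics/w1.png

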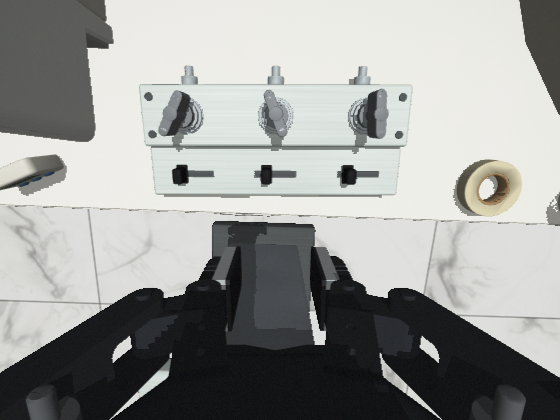

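Run:
```python
import cv2
a=cv2.imread("pics/w1.png")[60:200,135:415]; cv2.imwrite("pics/w1z.png",cv2.resize(a,None,fx=2.85,fy=2.85,interpolation=cv2.INTER_CUBIC))
```

```text
(no output)
```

View pics/w1z.png

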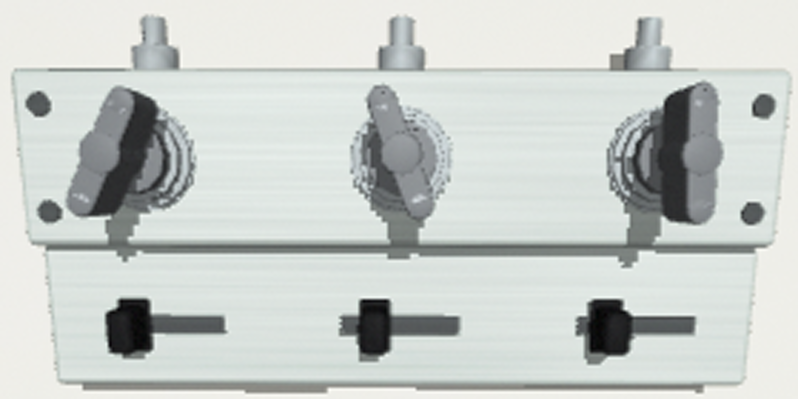

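Run:
```python
from h import *
import pickle
c=pickle.load(open("w1.pkl","rb"))
f=lambda u,v,z:ray(c,135+(u+.5)/2.85-.5,60+(v+.5)/2.85-.5,z)
for n,a,b,m in [("L",(121,88),(80,213),(100,153)),("M",(378,90),(422,215),(402,153)),("R",(706,86),(698,222),(702,153))]:
    A,B,C=f(*a,.098),f(*b,.098),f(*m,.098); d=A-B
    print(n,C.round(4),((A+B)/2).round(4),"ang",np.degrees(np.arctan2(d[1],d[0])).round(1),"len",np.linalg.norm(d).round(4))
for k in [(126,330),(374,327),(609,327)]: print(f(*k,.059).round(4))
for k in [(14,70),(788,70)]: print(f(*k,.05).round(4))
for k in [(60,384),(744,384)]: print(f(*k,.036).round(4))
```

```text
L [0.5061 0.0588 0.098 ] [0.5065 0.0588 0.098 ] ang -21.2 len 0.0387
M [ 0.5094 -0.0311  0.098 ] [ 0.5092 -0.0306  0.098 ] ang 22.3 len 0.0379
R [ 0.5127 -0.1203  0.098 ] [ 0.512  -0.1204  0.098 ] ang 3.5 len 0.0387
[0.4472 0.0653 0.059 ]
[ 0.4515 -0.0232  0.059 ]
[ 0.4546 -0.107   0.059 ]
[0.5338 0.1026 0.05  ]
[ 0.5434 -0.1618  0.05  ]
[0.4214 0.099  0.036 ]
[ 0.4312 -0.1672  0.036 ]
```

```bash
cat >> h.py <<'E'
from scipy.spatial.transform import Rotation as R
def go(p,yang):
    """increment in tool axes to TCP p, tool y heading yang deg, x down"""
    s=get_state(); M=R.from_quat(s["tool_rot"])
    a=np.radians(yang); y=np.array([np.cos(a),np.sin(a),0]); x=np.array([0,0,-1.]); T=R.from_matrix(np.c_[x,y,np.cross(x,y)])
    cur=np.degrees(np.arctan2(M.as_matrix()[1,1],M.as_matrix()[0,1]))
    print("cur",s["eef_pos"].round(4),"yang",cur.round(2),"-> shift",(M.inv().apply(np.array(p)-s["eef_pos"])).round(4),"turn",np.degrees((M.inv()*T).as_rotvec()).round(2))
def st():
    s=get_state(); print("t",s["t"],"F",np.round(s["force"],2),"Mo",np.round(s["moment"],3),"w",round(s["gripper_width"],3),"q7",s["q"][6].round(3),"tau7",s["joint_torque"][6].round(3))
E
python3 -c "
from h import *
go([.5085,-.032,.14],-67.7);st()"
```

```text
cur [ 0.4297 -0.0358  0.2503] yang -88.06 -> shift [ 0.1104 -0.0011 -0.0788] turn [-2.036e+01 -5.000e-02 -2.000e-02]
t 2.3 F [-0.38 -0.7   1.18] Mo [-0.058 -0.003  0.008] w 0.399 q7 -1.585 tau7 -0.142
```

Request:
carry_out --increments '[[[0, 0, -0.02], [-3, 0, 0]], [[0.01, 0, -0.04], [-7, 0, 0]], [[0.03, -0.001, -0.06], [-11, 0, 0]], [[0.05, -0.001, -0.072], [-15, 0, 0]], [[0.07, -0.001, -0.078], [-18, 0, 0]], [[0.09, -0.001, -0.0785], [-20, 0, 0]], [[0.105, -0.001, -0.0785], [-20.4, 0, 0]], [[0.11, -0.001, -0.0785], [-20.4, 0, 0]], [[0.11, -0.001, -0.0785], [-20.4, 0, 0]]]'

```text
t: 3.05
eef_pos: [0.5061, -0.0348, 0.1392]
tool_rot: [-0.693, -0.135, 0.695, -0.135]
force: [0.8, -0.2, 0.4]
gripper_width: 0.398
```

Run:
```python
from h import *
import cv2
st();go([.5085,-.032,.093],-67.7)
r=read_camera("wrist"); cv2.imwrite("pics/w2.png",r["color"][:,:,::-1]);r=read_camera("top"); cv2.imwrite("pics/t2.png",cv2.resize(r["color"][190:290,180:330,::-1],None,fx=5,fy=5,interpolation=cv2.INTER_CUBIC))
```

```text
t 3.05 F [ 0.82 -0.19  0.4 ] Mo [0.022 0.018 0.047] w 0.398 q7 -1.365 tau7 -0.003
cur [ 0.5061 -0.0348  0.1392] yang -67.95 -> shift [ 0.0462 -0.0017 -0.0034] turn [-0.25  0.19  0.01]
```

View pics/w2.png

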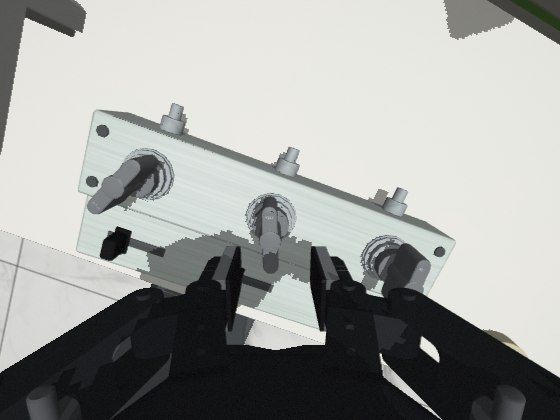

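View pics/t2.png

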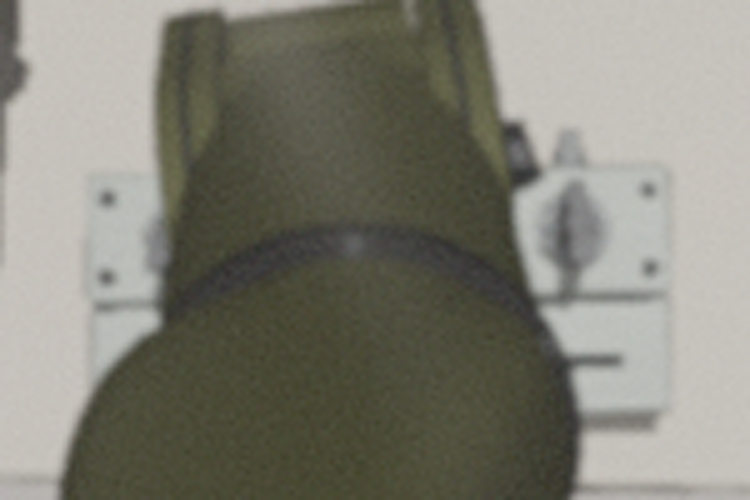

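Request:
carry_out --increments '[[[0.01, -0.002, -0.002], [0, 0, 0]], [[0.025, -0.002, -0.002], [0, 0, 0]], [[0.038, -0.002, -0.002], [0, 0, 0]], [[0.045, -0.002, -0.002], [0, 0, 0]], [[0.046, -0.002, -0.002], [0, 0, 0]], [[0.046, -0.002, -0.002], [0, 0, 0]]]'

```text
t: 3.65
eef_pos: [0.5084, -0.03, 0.0943]
tool_rot: [-0.694, -0.136, 0.694, -0.136]
force: [0.4, -0.0, -0.9]
gripper_width: 0.4
```

Run:
```python
from h import *
import cv2
st();go([.5085,-.032,.093],-67.7)
r=read_camera("wrist"); cv2.imwrite("pics/w3.png",r["color"][:,:,::-1])
```

```text
t 3.65 F [ 0.36 -0.   -0.85] Mo [ 0.014 -0.009 -0.085] w 0.4 q7 -1.382 tau7 -0.006
cur [ 0.5084 -0.03    0.0943] yang -67.79 -> shift [0.0013 0.0018 0.0007] turn [-0.09  0.01 -0.01]
```

View pics/w3.png

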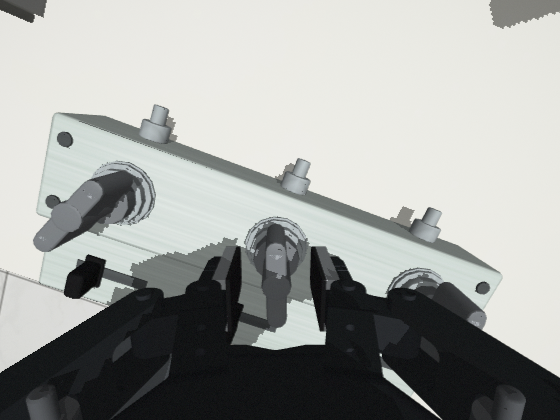

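Request:
carry_out --increments '[[[0, 0, 0], [0, 0, 0]], [[0, 0, 0], [0, 0, 0]], [[0, 0, 0], [0, 0, 0]], [[0, 0, 0], [0, 0, 0]], [[0, 0, 0], [0, 0, 0]], [[0, 0, 0], [0, 0, 0]], [[0, 0, 0], [0, 0, 0]], [[0, 0, 0], [0, 0, 0]]]' --claw 0

```text
t: 4.37
eef_pos: [0.5089, -0.0301, 0.095]
tool_rot: [0.694, 0.136, -0.693, 0.137]
force: [-0.7, 0.1, 6.4]
gripper_width: 0.092
```

```bash
python3 -c "
from h import *
st();go([.5085,-.032,.093],-67.7)"
```

```text
t 4.3667 F [-0.68  0.07  6.4 ] Mo [-0.093  0.127  0.448] w 0.092 q7 -1.382 tau7 -0.435
cur [ 0.5089 -0.0301  0.095 ] yang -67.72 -> shift [0.002  0.0016 0.0011] turn [-0.02 -0.08 -0.04]
```

Request:
carry_out --increments '[[[0, 0, 0], [0.5, 0, 0]], [[0, 0, 0], [0.5, 0, 0]], [[0, 0, 0], [0.5, 0, 0]]]'

```text
t: 4.62
eef_pos: [0.5088, -0.0301, 0.095]
tool_rot: [0.695, 0.134, -0.694, 0.134]
force: [-0.1, -0.7, 6.7]
gripper_width: 0.091
```

```bash
python3 -c "
from h import *
st();go([.5085,-.032,.093],-67.7)"
```

```text
t 4.6167 F [-0.13 -0.7   6.66] Mo [-0.077  0.09   0.61 ] w 0.091 q7 -1.386 tau7 -0.637
cur [ 0.5088 -0.0301  0.095 ] yang -68.17 -> shift [0.002  0.0016 0.001 ] turn [-0.47 -0.07 -0.05]
```

Request:
carry_out --increments '[[[0, 0, 0], [-1, 0, 0]], [[0, 0, 0], [-1, 0, 0]], [[0, 0, 0], [-1, 0, 0]], [[0, 0, 0], [-1, 0, 0]], [[-0.02, 0, 0], [-1, 0, 0]], [[-0.04, 0, 0], [-1, 0, 0]], [[-0.046, 0, 0], [-1, 0, 0]], [[-0.046, 0, 0], [-1, 0, 0]]]' --claw 0.4

```text
t: 5.28
eef_pos: [0.5094, -0.0302, 0.1415]
tool_rot: [0.694, 0.139, -0.692, 0.139]
force: [-0.4, 0.4, -0.0]
gripper_width: 0.402
```

```bash
python3 -c "
from h import *
st();go([.5115,-.121,.14],-86.5)"
```

```text
t 5.2833 F [-0.4   0.37 -0.04] Mo [-0.034 -0.001  0.027] w 0.402 q7 -1.365 tau7 0.025
cur [ 0.5094 -0.0302  0.1415] yang -67.32 -> shift [0.0015 0.0846 0.0331] turn [19.18 -0.18 -0.04]
```

Request:
carry_out --increments '[[[0, 0.02, 0.008], [4, 0, 0]], [[0, 0.04, 0.016], [9, 0, 0]], [[0, 0.06, 0.024], [13, 0, 0]], [[0, 0.078, 0.031], [17, 0, 0]], [[0, 0.0845, 0.033], [19.2, 0, 0]], [[0, 0.0845, 0.033], [19.2, 0, 0]], [[0, 0.0845, 0.033], [19.2, 0, 0]]]'

```text
t: 5.87
eef_pos: [0.5102, -0.1198, 0.1396]
tool_rot: [-0.706, -0.023, 0.707, -0.022]
force: [0.2, -0.2, 0.1]
gripper_width: 0.402
```

Run:
```python
from h import *
import cv2
st();go([.5115,-.121,.094],-86.5)
r=read_camera("wrist"); cv2.imwrite("pics/w4.png",r["color"][:,:,::-1])
```

```text
t 5.8667 F [ 0.15 -0.16  0.15] Mo [ 0.06  -0.051  0.059] w 0.402 q7 -1.432 tau7 -0.028
cur [ 0.5102 -0.1198  0.1396] yang -86.4 -> shift [ 0.0456  0.0013 -0.0012] turn [0.1  0.05 0.05]
```

View pics/w4.png

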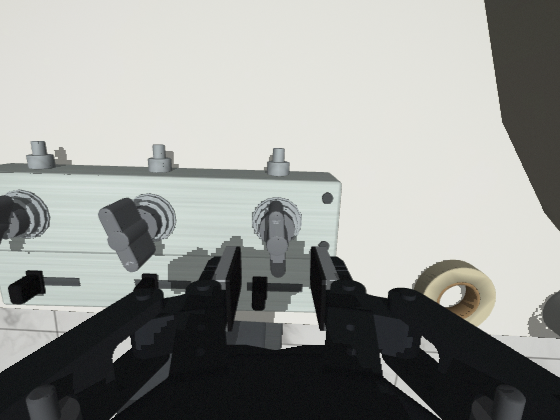

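Request:
carry_out --increments '[[[0.01, 0, 0], [-2, 0, 0]], [[0.025, 0, 0], [-2, 0, 0]], [[0.038, 0, 0], [-2, 0, 0]], [[0.045, 0, 0], [-2, 0, 0]], [[0.046, 0, 0], [-2, 0, 0]], [[0.046, 0, 0], [-2, 0, 0]]]'

```text
t: 6.42
eef_pos: [0.5102, -0.1199, 0.0937]
tool_rot: [-0.706, -0.035, 0.707, -0.034]
force: [-0.2, -1.2, 1.0]
gripper_width: 0.399
```

Request:
carry_out --increments '[[[0, 0, 0], [0, 0, 0]], [[0, 0, 0], [0, 0, 0]], [[0, 0, 0], [0, 0, 0]], [[0, 0, 0], [0, 0, 0]], [[0, 0, 0], [0, 0, 0]], [[0, 0, 0], [0, 0, 0]], [[0, 0, 0], [0, 0, 0]]]' --claw 0

```text
t: 7.0
eef_pos: [0.511, -0.1206, 0.0949]
tool_rot: [0.707, 0.034, -0.706, 0.034]
force: [-0.4, 1.1, 6.4]
gripper_width: 0.088
```

```bash
python3 -c "
from h import *
st();go([.5115,-.121,.094],-86.5)"
```

```text
t 7.0 F [-0.38  1.07  6.42] Mo [0.265 0.11  0.083] w 0.088 q7 -1.418 tau7 -0.07
cur [ 0.511  -0.1206  0.0949] yang -84.47 -> shift [ 0.0009  0.0005 -0.0005] turn [ 2.03 -0.07 -0.  ]
```

Now turn gently clockwise.

Request:
carry_out --increments '[[[0, 0, 0], [0.5, 0, 0]], [[0, 0, 0], [1, 0, 0]], [[0, 0, 0], [1.5, 0, 0]], [[0, 0, 0], [1.5, 0, 0]]]'

```text
t: 7.33
eef_pos: [0.511, -0.1206, 0.0949]
tool_rot: [0.707, 0.025, -0.706, 0.025]
force: [-0.5, 2.3, 6.2]
gripper_width: 0.087
```

```bash
python3 -c "
from h import *
st();go([.5115,-.121,.094],-86.5)"
```

```text
t 7.3333 F [-0.5   2.32  6.18] Mo [0.239 0.079 0.031] w 0.087 q7 -1.434 tau7 -0.046
cur [ 0.511  -0.1206  0.0949] yang -86.0 -> shift [ 0.0009  0.0004 -0.0005] turn [ 0.5  -0.07 -0.  ]
```

Request:
carry_out --increments '[[[0, 0, 0], [1, 0, 0]], [[0, 0, 0], [2, 0, 0]], [[0, 0, 0], [3, 0, 0]], [[0, 0, 0], [4, 0, 0]], [[0, 0, 0], [4, 0, 0]]]'

```text
t: 7.75
eef_pos: [0.511, -0.1206, 0.095]
tool_rot: [0.708, -0.0, -0.707, -0.0]
force: [-0.4, 1.0, 6.2]
gripper_width: 0.093
```

```bash
python3 -c "
from h import *
st();go([.5115,-.121,.094],-86.5)"
```

```text
t 7.75 F [-0.4   0.96  6.22] Mo [ 0.273  0.147 -0.029] w 0.093 q7 -1.474 tau7 -0.049
cur [ 0.511  -0.1206  0.095 ] yang -90.03 -> shift [ 0.001   0.0004 -0.0005] turn [-3.53 -0.07 -0.  ]
```

Request:
carry_out --increments '[[[0, 0, 0], [1.5, 0, 0]], [[0, 0, 0], [3, 0, 0]], [[0, 0, 0], [4.5, 0, 0]], [[0, 0, 0], [6, 0, 0]], [[0, 0, 0], [7.5, 0, 0]], [[0, 0, 0], [9, 0, 0]], [[0, 0, 0], [10.5, 0, 0]], [[0, 0, 0], [12, 0, 0]], [[0, 0, 0], [13.5, 0, 0]], [[0, 0, 0], [15, 0, 0]], [[0, 0, 0], [16.5, 0, 0]], [[0, 0, 0], [18, 0, 0]]]'

```text
t: 8.75
eef_pos: [0.511, -0.1207, 0.095]
tool_rot: [0.699, -0.111, -0.698, -0.111]
force: [-0.1, 0.6, 5.4]
gripper_width: 0.094
```

```bash
python3 -c "
from h import *
st();go([.5115,-.121,.094],-86.5)"
```

```text
t 8.75 F [-0.14  0.6   5.44] Mo [0.203 0.123 0.075] w 0.094 q7 -1.653 tau7 0.101
cur [ 0.511  -0.1207  0.095 ] yang -108.05 -> shift [ 0.001   0.0001 -0.0006] turn [-2.155e+01 -7.000e-02  1.000e-02]
```

Request:
carry_out --increments '[[[0, 0, 0], [0.5, 0, 0]], [[0, 0, 0], [1, 0, 0]], [[0, 0, 0], [1.5, 0, 0]], [[0, 0, 0], [2, 0, 0]], [[0, 0, 0], [2, 0, 0]]]'

```text
t: 9.17
eef_pos: [0.511, -0.1207, 0.095]
tool_rot: [0.697, -0.123, -0.696, -0.123]
force: [-1.1, 0.3, 6.9]
gripper_width: 0.09
```

```bash
python3 -c "
from h import *
st();go([.5115,-.121,.094],-86.5)"
```

```text
t 9.1667 F [-1.14  0.3   6.88] Mo [0.245 0.09  0.009] w 0.09 q7 -1.672 tau7 -0.041
cur [ 0.511  -0.1207  0.095 ] yang -110.0 -> shift [ 0.001   0.0001 -0.0006] turn [-2.35e+01 -7.00e-02  1.00e-02]
```

Request:
carry_out --increments '[[[0, 0, 0], [0.5, 0, 0]], [[0, 0, 0], [1, 0, 0]], [[0, 0, 0], [1.5, 0, 0]], [[0, 0, 0], [1.5, 0, 0]]]'

```text
t: 9.5
eef_pos: [0.5109, -0.1207, 0.0949]
tool_rot: [0.695, -0.132, -0.694, -0.132]
force: [-0.9, 1.5, 6.2]
gripper_width: 0.094
```

```bash
python3 -c "
from h import *
st();go([.5115,-.121,.094],-86.5)"
```

```text
t 9.5 F [-0.86  1.5   6.15] Mo [ 0.287  0.093 -0.012] w 0.094 q7 -1.687 tau7 -0.034
cur [ 0.5109 -0.1207  0.0949] yang -111.51 -> shift [ 0.0009  0.0001 -0.0006] turn [-2.501e+01 -7.000e-02  1.000e-02]
```

Request:
carry_out --increments '[[[0, 0, 0], [0.7, 0, 0]], [[0, 0, 0], [1.5, 0, 0]], [[0, 0, 0], [1.5, 0, 0]]]'

```text
t: 9.75
eef_pos: [0.511, -0.1206, 0.095]
tool_rot: [0.693, -0.141, -0.692, -0.141]
force: [-0.5, 0.9, 6.5]
gripper_width: 0.091
```

```bash
python3 -c "
from h import *
st();go([.5115,-.121,.094],-86.5)"
```

```text
t 9.75 F [-0.46  0.9   6.5 ] Mo [ 0.285  0.109 -0.023] w 0.091 q7 -1.702 tau7 -0.045
cur [ 0.511  -0.1206  0.095 ] yang -113.02 -> shift [ 0.001   0.0001 -0.0006] turn [-2.652e+01 -7.000e-02  1.000e-02]
```

Request:
carry_out --increments '[[[0, 0, 0], [0.7, 0, 0]], [[0, 0, 0], [1.5, 0, 0]], [[0, 0, 0], [1.5, 0, 0]]]'

```text
t: 10.0
eef_pos: [0.511, -0.1207, 0.095]
tool_rot: [0.691, -0.15, -0.691, -0.15]
force: [-0.0, 1.8, 6.5]
gripper_width: 0.089
```

```bash
python3 -c "
from h import *
st();go([.5115,-.121,.094],-86.5)"
```

```text
t 10.0 F [-0.03  1.81  6.46] Mo [ 0.283  0.126 -0.046] w 0.089 q7 -1.717 tau7 -0.044
cur [ 0.511  -0.1207  0.095 ] yang -114.52 -> shift [ 0.001   0.0001 -0.0006] turn [-2.802e+01 -7.000e-02  1.000e-02]
```

Request:
carry_out --increments '[[[0, 0, 0], [0.7, 0, 0]], [[0, 0, 0], [1.6, 0, 0]], [[0, 0, 0], [1.6, 0, 0]]]'

```text
t: 10.25
eef_pos: [0.5109, -0.1207, 0.0949]
tool_rot: [0.689, -0.16, -0.688, -0.16]
force: [-0.6, 1.8, 6.9]
gripper_width: 0.094
```

```bash
python3 -c "
from h import *
st();go([.5115,-.121,.094],-86.5)"
```

```text
t 10.25 F [-0.64  1.84  6.93] Mo [ 0.257  0.161 -0.05 ] w 0.094 q7 -1.733 tau7 -0.048
cur [ 0.5109 -0.1207  0.0949] yang -116.12 -> shift [ 0.0009  0.0001 -0.0006] turn [-2.962e+01 -7.000e-02  1.000e-02]
```

Request:
carry_out --increments '[[[0, 0, 0], [0.8, 0, 0]], [[0, 0, 0], [1.7, 0, 0]], [[0, 0, 0], [1.7, 0, 0]]]'

```text
t: 10.5
eef_pos: [0.511, -0.1207, 0.095]
tool_rot: [0.687, -0.17, -0.686, -0.17]
force: [-0.6, 1.2, 5.9]
gripper_width: 0.095
```

```bash
python3 -c "
from h import *
st();go([.5115,-.121,.094],-86.5)"
```

```text
t 10.5 F [-0.61  1.17  5.9 ] Mo [0.226 0.126 0.048] w 0.095 q7 -1.75 tau7 -0.048
cur [ 0.511  -0.1207  0.095 ] yang -117.82 -> shift [ 0.001   0.     -0.0006] turn [-3.132e+01 -7.000e-02  1.000e-02]
```

Request:
carry_out --increments '[[[0, 0, 0], [0.8, 0, 0]], [[0, 0, 0], [1.7, 0, 0]], [[0, 0, 0], [1.7, 0, 0]]]'

```text
t: 10.75
eef_pos: [0.5109, -0.1207, 0.095]
tool_rot: [0.684, -0.18, -0.683, -0.18]
force: [-0.2, 0.4, 6.4]
gripper_width: 0.092
```

```bash
python3 -c "
from h import *
st();go([.5115,-.121,.094],-86.5)"
```

```text
t 10.75 F [-0.23  0.36  6.36] Mo [ 0.245  0.155 -0.022] w 0.092 q7 -1.767 tau7 -0.048
cur [ 0.5109 -0.1207  0.095 ] yang -119.52 -> shift [ 0.001   0.     -0.0007] turn [-3.302e+01 -6.000e-02  2.000e-02]
```

Request:
carry_out --increments '[[[0, 0, 0], [0.8, 0, 0]], [[0, 0, 0], [1.8, 0, 0]], [[0, 0, 0], [1.8, 0, 0]]]'

```text
t: 11.0
eef_pos: [0.5109, -0.1207, 0.095]
tool_rot: [0.681, -0.191, -0.68, -0.191]
force: [-0.8, 0.7, 5.8]
gripper_width: 0.085
```

```bash
python3 -c "
from h import *
st();go([.5115,-.121,.094],-86.5)"
```

```text
t 11.0 F [-0.84  0.68  5.76] Mo [ 0.268  0.109 -0.005] w 0.085 q7 -1.785 tau7 -0.052
cur [ 0.5109 -0.1207  0.095 ] yang -121.34 -> shift [ 0.001  -0.0001 -0.0006] turn [-3.484e+01 -7.000e-02  2.000e-02]
```

Request:
carry_out --increments '[[[0, 0, 0], [0.8, 0, 0]], [[0, 0, 0], [1.8, 0, 0]], [[0, 0, 0], [1.8, 0, 0]]]'

```text
t: 11.25
eef_pos: [0.5109, -0.1207, 0.095]
tool_rot: [0.678, -0.202, -0.677, -0.202]
force: [-1.0, 1.7, 5.7]
gripper_width: 0.094
```

```bash
python3 -c "
from h import *
st();go([.5115,-.121,.094],-86.5)"
```

```text
t 11.25 F [-1.03  1.65  5.71] Mo [ 0.174  0.074 -0.028] w 0.094 q7 -1.803 tau7 -0.052
cur [ 0.5109 -0.1207  0.095 ] yang -123.13 -> shift [ 0.001  -0.0001 -0.0006] turn [-3.663e+01 -7.000e-02  2.000e-02]
```

Request:
carry_out --increments '[[[0, 0, 0], [0.8, 0, 0]], [[0, 0, 0], [1.8, 0, 0]], [[0, 0, 0], [1.8, 0, 0]]]'

```text
t: 11.5
eef_pos: [0.5109, -0.1207, 0.0949]
tool_rot: [0.675, -0.212, -0.674, -0.212]
force: [0.1, 0.8, 7.2]
gripper_width: 0.089
```

```bash
python3 -c "
from h import *
st();go([.5115,-.121,.094],-86.5)"
```

```text
t 11.5 F [0.13 0.8  7.24] Mo [ 0.21   0.159 -0.055] w 0.089 q7 -1.82 tau7 -0.052
cur [ 0.5109 -0.1207  0.0949] yang -124.93 -> shift [ 0.0009 -0.0001 -0.0006] turn [-3.843e+01 -6.000e-02  2.000e-02]
```

Request:
carry_out --increments '[[[0, 0, 0], [0.8, 0, 0]], [[0, 0, 0], [1.8, 0, 0]], [[0, 0, 0], [1.8, 0, 0]]]'

```text
t: 11.75
eef_pos: [0.511, -0.1207, 0.095]
tool_rot: [0.671, -0.223, -0.671, -0.223]
force: [0.5, 0.9, 5.9]
gripper_width: 0.09
```

Run:
```python
from h import *
import cv2
st();go([.5115,-.121,.094],-86.5)
r=read_camera("wrist"); cv2.imwrite("pics/w5.png",r["color"][:,:,::-1])
```

```text
t 11.75 F [0.53 0.9  5.92] Mo [ 0.263  0.178 -0.042] w 0.09 q7 -1.838 tau7 -0.052
cur [ 0.511  -0.1207  0.095 ] yang -126.73 -> shift [ 0.001  -0.0001 -0.0006] turn [-4.023e+01 -7.000e-02  2.000e-02]
```

View pics/w5.png

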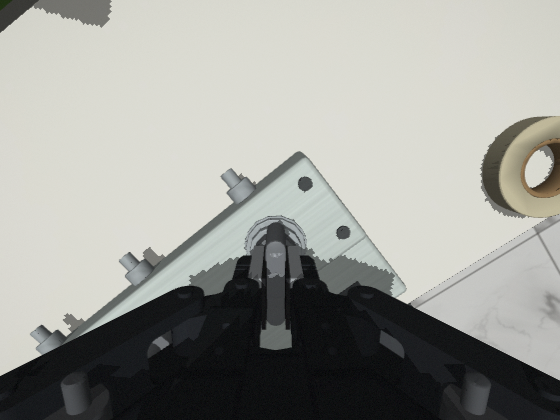

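Wing (col ~275, rows 225–320) is turning with the jaws. Continue.

Request:
carry_out --increments '[[[0, 0, 0], [0.8, 0, 0]], [[0, 0, 0], [1.8, 0, 0]], [[0, 0, 0], [1.8, 0, 0]]]'

```text
t: 12.05
eef_pos: [0.5109, -0.1207, 0.0949]
tool_rot: [0.668, -0.233, -0.667, -0.233]
force: [-0.0, 0.7, 6.1]
gripper_width: 0.093
```

```bash
python3 -c "
from h import *
st();go([.5115,-.121,.094],-86.5)"
```

```text
t 12.05 F [-0.02  0.74  6.08] Mo [0.238 0.126 0.008] w 0.093 q7 -1.856 tau7 -0.052
cur [ 0.5109 -0.1207  0.0949] yang -128.53 -> shift [ 0.0009 -0.0001 -0.0007] turn [-4.203e+01 -6.000e-02  2.000e-02]
```

Request:
carry_out --increments '[[[0, 0, 0], [0.8, 0, 0]], [[0, 0, 0], [1.8, 0, 0]], [[0, 0, 0], [1.8, 0, 0]]]'

```text
t: 12.3
eef_pos: [0.5109, -0.1207, 0.095]
tool_rot: [0.664, -0.244, -0.663, -0.244]
force: [-0.5, 1.3, 6.1]
gripper_width: 0.093
```

```bash
python3 -c "
from h import *
st();go([.5115,-.121,.094],-86.5)"
```

```text
t 12.3 F [-0.45  1.33  6.1 ] Mo [ 0.234  0.134 -0.064] w 0.093 q7 -1.874 tau7 -0.052
cur [ 0.5109 -0.1207  0.095 ] yang -130.33 -> shift [ 0.001  -0.0002 -0.0006] turn [-4.383e+01 -6.000e-02  2.000e-02]
```

Request:
carry_out --increments '[[[0, 0, 0], [0.8, 0, 0]], [[0, 0, 0], [1.8, 0, 0]], [[0, 0, 0], [1.8, 0, 0]]]'

```text
t: 12.55
eef_pos: [0.5109, -0.1207, 0.095]
tool_rot: [0.66, -0.254, -0.659, -0.254]
force: [-0.9, 0.8, 6.4]
gripper_width: 0.092
```

```bash
python3 -c "
from h import *
st();go([.5115,-.121,.094],-86.5)"
```

```text
t 12.55 F [-0.95  0.84  6.45] Mo [ 0.244  0.152 -0.005] w 0.092 q7 -1.892 tau7 -0.052
cur [ 0.5109 -0.1207  0.095 ] yang -132.13 -> shift [ 0.001  -0.0002 -0.0006] turn [-4.563e+01 -6.000e-02  2.000e-02]
```

Request:
carry_out --increments '[[[0, 0, 0], [0.8, 0, 0]], [[0, 0, 0], [1.8, 0, 0]], [[0, 0, 0], [1.8, 0, 0]]]'

```text
t: 12.8
eef_pos: [0.5109, -0.1207, 0.095]
tool_rot: [0.656, -0.264, -0.655, -0.265]
force: [-0.6, 0.5, 6.4]
gripper_width: 0.092
```

```bash
python3 -c "
from h import *
st();go([.5115,-.121,.094],-86.5)"
```

```text
t 12.8 F [-0.62  0.45  6.37] Mo [ 0.172  0.141 -0.035] w 0.092 q7 -1.91 tau7 -0.052
cur [ 0.5109 -0.1207  0.095 ] yang -133.93 -> shift [ 0.001  -0.0002 -0.0006] turn [-4.743e+01 -6.000e-02  3.000e-02]
```

Request:
carry_out --increments '[[[0, 0, 0], [0.8, 0, 0]], [[0, 0, 0], [1.8, 0, 0]], [[0, 0, 0], [1.8, 0, 0]]]'

```text
t: 13.05
eef_pos: [0.5109, -0.1207, 0.0949]
tool_rot: [0.652, -0.275, -0.651, -0.275]
force: [-0.9, 1.3, 5.6]
gripper_width: 0.088
```

```bash
python3 -c "
from h import *
st();go([.5115,-.121,.094],-86.5)"
```

```text
t 13.05 F [-0.89  1.32  5.59] Mo [ 0.22   0.103 -0.042] w 0.088 q7 -1.928 tau7 -0.052
cur [ 0.5109 -0.1207  0.0949] yang -135.73 -> shift [ 0.0009 -0.0002 -0.0006] turn [-4.923e+01 -6.000e-02  3.000e-02]
```

Request:
carry_out --increments '[[[0, 0, 0], [0.8, 0, 0]], [[0, 0, 0], [1.8, 0, 0]], [[0, 0, 0], [1.8, 0, 0]]]'

```text
t: 13.3
eef_pos: [0.5109, -0.1207, 0.095]
tool_rot: [0.647, -0.285, -0.647, -0.285]
force: [-0.5, 1.6, 6.9]
gripper_width: 0.094
```

```bash
python3 -c "
from h import *
st();go([.5115,-.121,.094],-86.5)"
```

```text
t 13.3 F [-0.54  1.63  6.93] Mo [ 0.18   0.155 -0.047] w 0.094 q7 -1.946 tau7 -0.052
cur [ 0.5109 -0.1207  0.095 ] yang -137.53 -> shift [ 0.001  -0.0002 -0.0006] turn [-5.103e+01 -6.000e-02  3.000e-02]
```

Request:
carry_out --increments '[[[0, 0, 0], [0.8, 0, 0]], [[0, 0, 0], [1.8, 0, 0]], [[0, 0, 0], [1.8, 0, 0]]]'

```text
t: 13.55
eef_pos: [0.5109, -0.1207, 0.095]
tool_rot: [0.643, -0.295, -0.642, -0.295]
force: [-0.4, 0.8, 6.8]
gripper_width: 0.089
```

```bash
python3 -c "
from h import *
st();go([.5115,-.121,.094],-86.5)"
```

```text
t 13.55 F [-0.4   0.79  6.83] Mo [ 0.229  0.092 -0.012] w 0.089 q7 -1.964 tau7 -0.051
cur [ 0.5109 -0.1207  0.095 ] yang -139.33 -> shift [ 0.001  -0.0003 -0.0006] turn [-5.283e+01 -6.000e-02  3.000e-02]
```

Request:
carry_out --increments '[[[0, 0, 0], [0.8, 0, 0]], [[0, 0, 0], [1.8, 0, 0]], [[0, 0, 0], [1.8, 0, 0]]]'

```text
t: 13.8
eef_pos: [0.5109, -0.1207, 0.095]
tool_rot: [0.638, -0.305, -0.638, -0.305]
force: [-0.8, 1.2, 5.4]
gripper_width: 0.094
```

```bash
python3 -c "
from h import *
st();go([.5115,-.121,.094],-86.5)"
```

```text
t 13.8 F [-0.81  1.23  5.38] Mo [ 0.24   0.086 -0.063] w 0.094 q7 -1.982 tau7 -0.051
cur [ 0.5109 -0.1207  0.095 ] yang -141.13 -> shift [ 0.001  -0.0003 -0.0006] turn [-5.463e+01 -6.000e-02  3.000e-02]
```

Request:
carry_out --increments '[[[0, 0, 0], [0.8, 0, 0]], [[0, 0, 0], [1.8, 0, 0]], [[0, 0, 0], [1.8, 0, 0]]]'

```text
t: 14.05
eef_pos: [0.5109, -0.1207, 0.095]
tool_rot: [0.633, -0.315, -0.633, -0.315]
force: [-0.2, 0.2, 6.8]
gripper_width: 0.089
```

```bash
python3 -c "
from h import *
st();go([.5115,-.121,.094],-86.5)"
```

```text
t 14.05 F [-0.19  0.18  6.82] Mo [ 0.151  0.171 -0.027] w 0.089 q7 -2.0 tau7 -0.051
cur [ 0.5109 -0.1207  0.095 ] yang -142.93 -> shift [ 0.001  -0.0003 -0.0006] turn [-5.643e+01 -6.000e-02  3.000e-02]
```

Request:
carry_out --increments '[[[0, 0, 0], [0.8, 0, 0]], [[0, 0, 0], [1.6, 0, 0]], [[0, 0, 0], [1.6, 0, 0]]]'

```text
t: 14.3
eef_pos: [0.5109, -0.1207, 0.095]
tool_rot: [0.629, -0.324, -0.628, -0.324]
force: [-0.4, 1.5, 6.9]
gripper_width: 0.093
```

```bash
python3 -c "
from h import *
st();go([.5115,-.121,.094],-86.5)"
```

```text
t 14.3 F [-0.41  1.54  6.93] Mo [ 0.201  0.227 -0.039] w 0.093 q7 -2.016 tau7 -0.044
cur [ 0.5109 -0.1207  0.095 ] yang -144.52 -> shift [ 0.001  -0.0003 -0.0006] turn [-5.802e+01 -6.000e-02  3.000e-02]
```

Request:
carry_out --increments '[[[0, 0, 0], [0.8, 0, 0]], [[0, 0, 0], [1.6, 0, 0]], [[0, 0, 0], [1.6, 0, 0]]]'

```text
t: 14.55
eef_pos: [0.5109, -0.1207, 0.095]
tool_rot: [0.624, -0.332, -0.624, -0.333]
force: [-0.8, 0.4, 6.8]
gripper_width: 0.095
```

```bash
python3 -c "
from h import *
st();go([.5115,-.121,.094],-86.5)"
```

```text
t 14.55 F [-0.81  0.38  6.78] Mo [0.188 0.172 0.217] w 0.095 q7 -2.032 tau7 -0.296
cur [ 0.5109 -0.1207  0.095 ] yang -146.07 -> shift [ 0.001  -0.0003 -0.0006] turn [-5.957e+01 -6.000e-02  3.000e-02]
```

Contact with the stop (moment rising to 0.22). One degree more to firm it up.

Request:
carry_out --increments '[[[0, 0, 0], [0.5, 0, 0]], [[0, 0, 0], [0.8, 0, 0]], [[0, 0, 0], [0.8, 0, 0]], [[0, 0, 0], [0.8, 0, 0]], [[0, 0, 0], [0.8, 0, 0]]]'

```text
t: 14.97
eef_pos: [0.5109, -0.1207, 0.095]
tool_rot: [0.622, -0.336, -0.622, -0.336]
force: [-1.1, 1.3, 7.3]
gripper_width: 0.091
```

```bash
python3 -c "
from h import *
st();go([.5115,-.121,.094],-86.5)"
```

```text
t 14.9667 F [-1.13  1.26  7.29] Mo [0.115 0.166 0.469] w 0.091 q7 -2.039 tau7 -0.502
cur [ 0.5109 -0.1207  0.095 ] yang -146.76 -> shift [ 0.001  -0.0003 -0.0006] turn [-6.026e+01 -6.000e-02  2.000e-02]
```

Request:
carry_out --increments '[[[0, 0, 0], [-0.7, 0, 0]], [[0, 0, 0], [-1, 0, 0]], [[0, 0, 0], [-1, 0, 0]]]'

```text
t: 15.22
eef_pos: [0.5109, -0.1207, 0.095]
tool_rot: [0.625, -0.331, -0.624, -0.331]
force: [-0.4, 1.5, 6.2]
gripper_width: 0.089
```

Request:
carry_out --increments '[[[0, 0, 0], [0, 0, 0]], [[0, 0, 0], [0, 0, 0]], [[0, 0, 0], [0, 0, 0]], [[0, 0, 0], [0, 0, 0]], [[-0.015, 0, 0], [0, 0, 0]], [[-0.035, 0, 0], [0, 0, 0]], [[-0.055, 0, 0], [0, 0, 0]], [[-0.075, 0, 0], [0, 0, 0]], [[-0.085, 0, 0], [0, 0, 0]], [[-0.085, 0, 0], [0, 0, 0]]]' --claw 0.4

```text
t: 16.05
eef_pos: [0.5118, -0.1212, 0.1811]
tool_rot: [0.626, -0.331, -0.623, -0.332]
force: [0.7, 0.8, -0.4]
gripper_width: 0.398
```

```bash
python3 -c "
from h import *
st();go([.4515,-.1095,.17],-88.1)"
```

```text
t 16.05 F [ 0.74  0.82 -0.36] Mo [ 0.005 -0.007  0.015] w 0.398 q7 -2.072 tau7 -0.067
cur [ 0.5118 -0.1212  0.1811] yang -145.9 -> shift [0.0108 0.0434 0.0435] turn [-5.78e+01 -2.40e-01  5.00e-02]
```

Request:
carry_out --increments '[[[0, 0.003, 0.003], [-5, 0, 0]], [[0, 0.008, 0.008], [-11, 0, 0]], [[0, 0.014, 0.014], [-18, 0, 0]], [[0, 0.02, 0.02], [-25, 0, 0]], [[0, 0.026, 0.026], [-32, 0, 0]], [[0, 0.032, 0.032], [-39, 0, 0]], [[0, 0.038, 0.038], [-46, 0, 0]], [[0, 0.042, 0.042], [-53, 0, 0]], [[0, 0.0434, 0.0435], [-57.8, 0, 0]], [[0, 0.0434, 0.0435], [-57.8, 0, 0]], [[0, 0.0434, 0.0435], [-57.8, 0, 0]]]'

```text
t: 16.97
eef_pos: [0.4499, -0.109, 0.1786]
tool_rot: [-0.707, -0.011, 0.707, -0.011]
force: [-0.8, -0.6, 0.2]
gripper_width: 0.4
```

Run:
```python
from h import *
import cv2,pickle
st();go([.4515,-.1095,.064],-88.1)
r=read_camera("wrist"); cv2.imwrite("pics/w6.png",r["color"][:,:,::-1]);pickle.dump(r,open("w6.pkl","wb"))
print([proj(r,[.4515,-.1095,z]).round(1) for z in (.036,.059,.064)])
```

```text
t 16.9667 F [-0.77 -0.56  0.16] Mo [ 0.008  0.061 -0.009] w 0.4 q7 -1.428 tau7 0.1
cur [ 0.4499 -0.109   0.1786] yang -88.24 -> shift [ 0.1146  0.0007 -0.0017] turn [-0.14  0.06  0.05]
[array([276. , 203.9]), array([276.1, 210.7]), array([276.1, 212.3])]
```

View pics/w6.png

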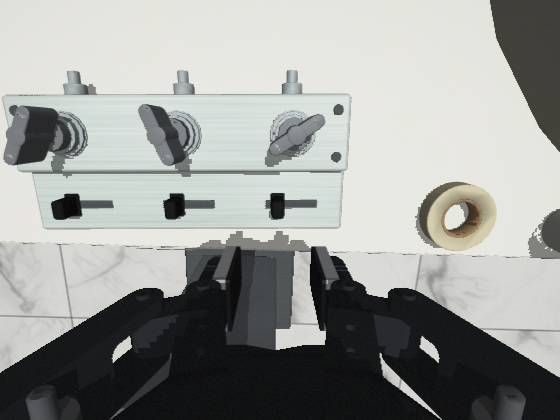

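Request:
carry_out --increments '[[[0.02, 0.001, -0.002], [0, 0, 0]], [[0.045, 0.001, -0.002], [0, 0, 0]], [[0.07, 0.001, -0.002], [0, 0, 0]], [[0.09, 0.001, -0.002], [0, 0, 0]], [[0.105, 0.001, -0.002], [0, 0, 0]], [[0.113, 0.001, -0.002], [0, 0, 0]], [[0.115, 0.001, -0.002], [0, 0, 0]], [[0.115, 0.001, -0.002], [0, 0, 0]]]'

```text
t: 17.68
eef_pos: [0.4523, -0.11, 0.064]
tool_rot: [-0.707, -0.011, 0.707, -0.012]
force: [0.5, -0.3, 0.3]
gripper_width: 0.402
```

Run:
```python
from h import *
import cv2,pickle
st();go([.4515,-.1095,.064],-88.1)
r=read_camera("wrist"); cv2.imwrite("pics/w7.png",r["color"][:,:,::-1])
```

```text
t 17.6833 F [ 0.47 -0.32  0.28] Mo [-0.003  0.012 -0.027] w 0.402 q7 -1.437 tau7 -0.008
cur [ 0.4523 -0.11    0.064 ] yang -88.13 -> shift [-0.     -0.0005  0.0007] turn [-0.03  0.04 -0.01]
```

View pics/w7.png

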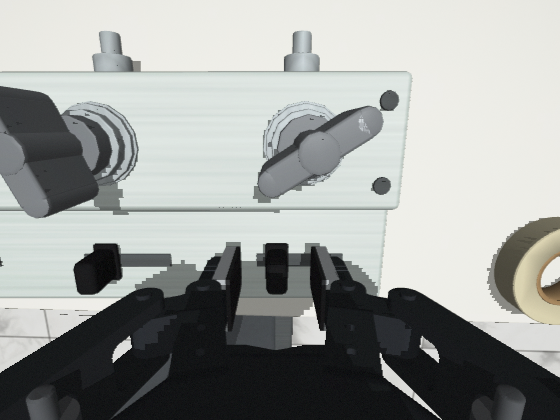

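Knob (276,268) is centred between the pads. Close.

Request:
carry_out --increments '[[[0, 0, 0], [0, 0, 0]], [[0, 0, 0], [0, 0, 0]], [[0, 0, 0], [0, 0, 0]], [[0, 0, 0], [0, 0, 0]], [[0, 0, 0], [0, 0, 0]], [[0, 0, 0], [0, 0, 0]], [[0, 0, 0], [0, 0, 0]]]' --claw 0

```text
t: 18.32
eef_pos: [0.4528, -0.1102, 0.0653]
tool_rot: [0.708, 0.012, -0.706, 0.012]
force: [-1.3, 0.3, 6.8]
gripper_width: 0.098
```

```bash
python3 -c "
from h import *
st();go([.4515,-.1095,.064],-88.1)"
```

```text
t 18.3167 F [-1.33  0.34  6.77] Mo [-0.011  0.103  0.017] w 0.098 q7 -1.437 tau7 -0.003
cur [ 0.4528 -0.1102  0.0653] yang -88.11 -> shift [ 0.0013 -0.0007  0.0013] turn [-0.01 -0.11 -0.03]
```

Request:
carry_out --increments '[[[0, 0.003, 0], [0, 0, 0]], [[0, 0.006, 0], [0, 0, 0]], [[0, 0.009, 0], [0, 0, 0]], [[0, 0.012, 0], [0, 0, 0]], [[0, 0.015, 0], [0, 0, 0]], [[0, 0.018, 0], [0, 0, 0]], [[0, 0.021, 0], [0, 0, 0]], [[0, 0.0235, 0], [0, 0, 0]], [[0, 0.0235, 0], [0, 0, 0]], [[0, 0.0235, 0], [0, 0, 0]]]'

```text
t: 19.15
eef_pos: [0.4536, -0.1339, 0.0653]
tool_rot: [0.708, 0.011, -0.706, 0.012]
force: [-0.2, -0.8, 5.8]
gripper_width: 0.094
```

```bash
python3 -c "
from h import *
st();go([.4515,-.1095,.064],-88.1)"
```

```text
t 19.15 F [-0.19 -0.83  5.84] Mo [-0.01   0.07   0.031] w 0.094 q7 -1.408 tau7 -0.018
cur [ 0.4536 -0.1339  0.0653] yang -88.12 -> shift [ 0.0013 -0.0245  0.0013] turn [-0.02 -0.12 -0.04]
```

Request:
carry_out --increments '[[[0, 0.0005, 0], [0, 0, 0]], [[0, 0.001, 0], [0, 0, 0]], [[0, 0.0015, 0], [0, 0, 0]], [[0, 0.0015, 0], [0, 0, 0]]]'

```text
t: 19.48
eef_pos: [0.4536, -0.1348, 0.0653]
tool_rot: [0.708, 0.012, -0.706, 0.012]
force: [-0.0, 1.9, 6.7]
gripper_width: 0.096
```

```bash
python3 -c "
from h import *
st();go([.4515,-.1095,.064],-88.1)"
```

```text
t 19.4833 F [-0.01  1.89  6.68] Mo [0.232 0.089 0.022] w 0.096 q7 -1.407 tau7 0.01
cur [ 0.4536 -0.1348  0.0653] yang -88.08 -> shift [ 0.0013 -0.0253  0.0013] turn [ 0.02 -0.1   0.  ]
```

Request:
carry_out --increments '[[[0, 0, 0], [0, 0, 0]], [[0, 0, 0], [0, 0, 0]], [[0, 0, 0], [0, 0, 0]], [[0, 0, 0], [0, 0, 0]], [[-0.02, 0, 0], [0, 0, 0]], [[-0.045, 0, 0], [0, 0, 0]], [[-0.075, 0, 0], [0, 0, 0]], [[-0.105, 0, 0], [0, 0, 0]], [[-0.13, 0, 0.01], [0, 0, 0]], [[-0.14, 0, 0.02], [0, 0, 0]], [[-0.14, 0, 0.02], [0, 0, 0]], [[-0.14, 0, 0.02], [0, 0, 0]]]' --claw 0.4

```text
t: 20.48
eef_pos: [0.433, -0.1358, 0.2045]
tool_rot: [0.707, 0.011, -0.707, 0.012]
force: [-0.4, 0.3, -0.5]
gripper_width: 0.402
```

Run:
```python
from h import *
import cv2,pickle
st()
r=read_camera("wrist"); cv2.imwrite("pics/w8.png",r["color"][:,:,::-1])
r=read_camera("side"); cv2.imwrite("pics/s8.png",cv2.resize(r["color"][190:310,170:420,::-1],None,fx=3.2,fy=3.2))
```

```text
t 20.4833 F [-0.38  0.3  -0.48] Mo [ 0.011 -0.023 -0.015] w 0.402 q7 -1.384 tau7 0.009
```

View pics/w8.png

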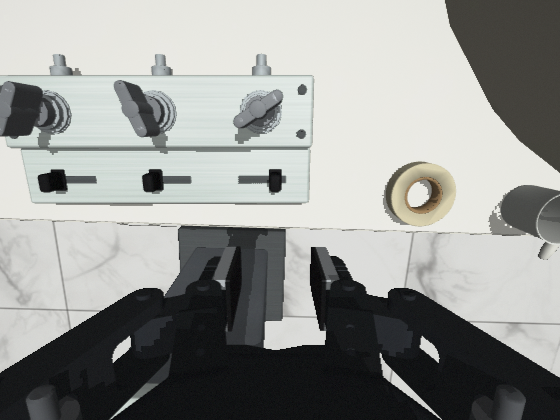

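View pics/s8.png

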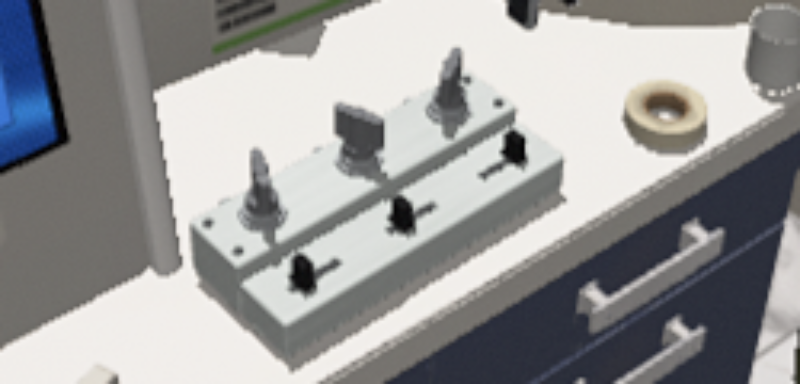

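```bash
python3 -c "
from bench import *
print(hand_in())"
```

```text
the job is handed in; nothing more can be done
None
```

The right plug was the loose one. It is now screwed in to its stop and its tally is slid to the right end. I handed the job in at about 20.5 s; no verdict came back.

- **Finding it:** The middle plug held still against a clockwise moment that rose to about 0.61 N m over roughly 0.5° of turn, so it is tight. The right plug turned freely with under 0.1 N m. I never touched the left plug, because the right one was already clearly loose.
- **Seating it:** I turned the right plug about 62° (1.08 rad) clockwise. The moment then rose from near zero to 0.22 and on to 0.47 N m within about 2°, which is below the 0.7 N m stripping limit. I stopped there and backed off 1° before letting go.
- **Flagging it:** I gripped the right knob and moved it 24.6 mm to the right, until about 2 N of resistance showed the end of the slot.

**Last checks:** The wrist picture shows the right knob at the right end of its slot and the other two at the left. The tape and beaker look undisturbed. I did not compare the bottle and timer with the first pictures, but the arm never worked near them. The gripper was open and clear of everything, with force readings near zero. No check disagreed. The plug being at its stop rests on the moment rise, since the stop cannot be seen.

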